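# Line up pipe stubs by thickness for tacking

### The arm

A 6-joint arm with a two-finger parallel gripper is mounted at the origin on the work surface. World frame = base frame: x ahead of the robot, y to its left, z up, the work surface at z = 0. Lengths are in m, angles in rad, forces in N, time in s.
With the tool pointing down it reaches from about 0.425 to 0.95 m from the base axis. Payload 3.5 kg.
Tool frame: the origin (TCP) lies on the centre line of the jaws, within the pads' length; the fingertips stand 11 mm ahead of it and the grasp point (between the pads) lies 8 mm behind it; y points along the fingers, x is the direction in which the jaws open and shut, and the axes are right-handed (so a half turn about y gives the same grasp; the last joint's range is limited). The gripper opens to 85 mm and grips with 20 to 120 N. Pads are 22 mm wide; open, the fingers measure 114 mm over their backs; the gripper's body (76 mm by 85 mm) begins 54 mm behind the grasp point. The pads swing forward as they close: fully open they stand 13 mm farther back than shut.
Start: joints at [-1.455, 0.286, 1.577, -0, 1.279, -0.15], TCP at [0.177, -0.651, 0.242] pointing down, gripper open.
Joint ranges: [-2.77, 2.77], [-0.9, 2.22], [0.21, 2.48], [-1.53, 4.67], [0.24, 2.81], [-2.84, 2.84]. Speed limits (rad/s): [2.79, 2.79, 3.14, 3.14, 3.14, 3.14].

### API

Orientations are given as a unit quaternion [x, y, z, w].
In Python, from plant import get_state, read_camera, sign_off gives the robot as it stands.
- The arm moves only by the shell command python3 -m inch 'ROWS' [FORCE]. ROWS is JSON, a list of rows, each an object of numbers: "ax", "ay", "az": the turn, a rotation vector about the tool's x, y, z in rad; "x", "y", "z": the shift along the tool's x, y, z in mm; "hand": the closure, from -1 (fully open) to 1 (shut). In form: [{"ax": .., "ay": .., "az": .., "x": .., "y": .., "z": .., "hand": ..}, ...]. A call has 1 to 5 rows; each row shifts and turns the commanded pose from where the row before left it, along the tool's axes as they then stand; what a row does not reach is not made up. A row lasts 1/12 s, in which the tool goes at most 41.7 mm and 7.16 degrees, less where a joint would pass 70% of its speed; a pose out of reach is approached as far as the arm can. A call with a gripper value outside its range is refused whole. The fingers move at their own pace and stop on an object; FORCE is the grip in N (left out, the last holds). Time passes only in rows, so rows that do not move let the fingers close. It gives the time, the measured TCP pose, the force and the opening at its end, in the units of the state.
- get_state(): the state, without advancing time (a new reading comes with each control period).
- read_camera(name): name is "side" or "top"; returns a dict with "img" (420x560x3 uint8, red, green, blue), "fov_y" (degrees; the focal length in pixels is half the picture's height over the tangent of half this angle, whatever the lens; pixels are square), "cx", "cy" (the principal point, pixels), "T" (4x4, takes a point from camera to world coordinates). Camera axes: x right, y down, z forward; pixel columns grow to the right and rows downward; lengths in m; the calibration is good to about 2 mm. A picture is of the moment at which its call begins. There is no depth.
- sign_off(): hands the job in, once; it reports no verdict.
The state is a dict: "time": time; "qpos": joint angles; "dq": joint speeds; "joint_efforts": joint torques, N m; "eef_pos": TCP position; "tcp_rot": TCP orientation; "contact_force": force on the tool from outside, world axes, zero at the start; "wrist_torque": the same for the moment, N m; "opening": opening from 0.0 (shut) to 1.0 (fully open).
Only numpy, scipy, OpenCV 4.12 (cv2) and the standard library are available. Lean on these libraries where they do the work, as an engineer would, in place of code of your own. Each camera call takes 0.05 s, during which the arm holds its last target. There are 200 camera calls.

### The job

Get the four steel pipe stubs ready for tack welding: stand each one upright on its own copper plate, in the middle of it, in order of thickness (diameter, not height), with the thinnest on the plate next to the blue clamp and the thickest on the plate farthest from it. Leave the tin of paste standing where it is.

Things in the scene. Friction and masses are not known exactly. Their poses are not given: they have to be found in the camera images.
- stub_27_mid (a point): The thinnest pipe stub: a bare grey steel pipe offcut standing upright and loose on the table, outside diameter 27 mm, 75 mm tall, open at both ends, 90 g (within a third). The point is its centre, on its axis and half-way up (37.5 mm above its foot); z runs along the pipe axis.
- stub_38_mid (a point): The second thinnest pipe stub: a bare grey steel pipe offcut standing upright and loose on the table, outside diameter 38 mm, 60 mm tall, open at both ends, 140 g (within a third). The point is its centre, on its axis and half-way up (30 mm above its foot); z runs along the pipe axis.
- stub_48_mid (a point): The second thickest pipe stub: a bare grey steel pipe offcut standing upright and loose on the table, outside diameter 48 mm, 80 mm tall, open at both ends, 300 g (within a third). The point is its centre, on its axis and half-way up (40 mm above its foot); z runs along the pipe axis.
- stub_60_mid (a point): The thickest pipe stub: a bare grey steel pipe offcut standing upright and loose on the table, outside diameter 60 mm, 65 mm tall, open at both ends, 350 g (within a third). The point is its centre, on its axis and half-way up (32.5 mm above its foot); z runs along the pipe axis.
- plate_a: One of four identical copper backing plates, 70 x 70 x 6 mm, fixed in a row on a flat grey steel bar (90 x 520 x 10 mm) that lies crosswise in front of the robot. The letter says nothing of its place in the row: any plate can be at any place, about 90 mm (within some 12 mm) from its neighbours. Origin: centre of its underside, 10 mm above the table; its copper top is 6 mm higher, 16 mm above the table. Axes: y along the row, x across it, z up.
- plate_b: One of four identical copper backing plates, 70 x 70 x 6 mm, fixed in a row on a flat grey steel bar (90 x 520 x 10 mm) that lies crosswise in front of the robot. The letter says nothing of its place in the row: any plate can be at any place, about 90 mm (within some 12 mm) from its neighbours. Origin: centre of its underside, 10 mm above the table; its copper top is 6 mm higher, 16 mm above the table. Axes: y along the row, x across it, z up.
- plate_c: One of four identical copper backing plates, 70 x 70 x 6 mm, fixed in a row on a flat grey steel bar (90 x 520 x 10 mm) that lies crosswise in front of the robot. The letter says nothing of its place in the row: any plate can be at any place, about 90 mm (within some 12 mm) from its neighbours. Origin: centre of its underside, 10 mm above the table; its copper top is 6 mm higher, 16 mm above the table. Axes: y along the row, x across it, z up.
- plate_d: One of four identical copper backing plates, 70 x 70 x 6 mm, fixed in a row on a flat grey steel bar (90 x 520 x 10 mm) that lies crosswise in front of the robot. The letter says nothing of its place in the row: any plate can be at any place, about 90 mm (within some 12 mm) from its neighbours. Origin: centre of its underside, 10 mm above the table; its copper top is 6 mm higher, 16 mm above the table. Axes: y along the row, x across it, z up.
- clamp: The blue clamp fixed on one end of the grey bar, about 90 mm beyond the last plate; which end varies. Its steel screw, upright, stands at the origin with a crossbar 50 mm long across the row; it is 70 mm tall, and its blue arm (22 mm wide) reaches 100 mm from the screw along its x, away from the robot. Origin: on the bar's top (10 mm above the table) under the screw; y along the row. The other end of the bar carries a small low red magnet, 20 mm high.
- tin: Loose tin of paste standing on the table among the stubs: yellow with a black lid, closed, 70 mm diameter, 52 mm tall, 300 g. Not to be moved. Origin: centre of its underside.
Mind the look-alikes: they are no part of the job. What is shaped like the part that bears stub_60_mid but green is not meant.

How it is judged:
By the outcome, as a careful person would: the job done as asked, in the order asked, and still so for the second after the job is handed in, with the robot touching nothing.
It also fails if it takes over 112 s, if anything falls off the work surface, if the arm or the gripper's body presses on something with over 40 N, if the wrist force passes 120 N, or if a joint passes its speed limit or range.

## Working session

There is one attempt and no reset: what is moved stays moved. The work goes in short steps, Python scripts to look and compute and a shell command to move; the robot and the scene stay as the last step left them, time stands still between calls to the robot, and variables do not carry over. Pictures are saved under pics/ and viewed, about 12 in all and at most 16, crops included, and the job is handed in when it is done.

```bash
mkdir -p pics; ls; python3 - <<'E'
from plant import *
import cv2
s=get_state();print(s)
for n in("top","side"):
    c=read_camera(n);cv2.imwrite(f"pics/{n}0.png",c["img"][:,:,::-1]);print(n,c["fov_y"],c["cx"],c["cy"],c["T"])
E
```

```text
pics
{'time': 0.0, 'qpos': array([-1.45498367e+00,  2.87192279e-01,  1.57822364e+00, -5.25707039e-06,
        1.27861169e+00, -1.49968066e-01]), 'dq': array([ 0.00059687,  0.00176723, -0.00123271,  0.00134446,  0.00091406,
       -0.00036414]), 'joint_efforts': array([ 6.60596834e-05, -4.05982554e+01, -2.92624980e+01, -9.50147523e-05,
        5.74421865e-03,  9.14270174e-06]), 'eef_pos': array([ 0.17726906, -0.65062926,  0.24090416]), 'tcp_rot': array([-0.56122342,  0.42994054, -0.42874147,  0.56245903]), 'contact_force': array([-0.00982993,  0.27436324, -0.79817297]), 'wrist_torque': array([-0.02452771,  0.00939563,  0.0132195 ]), 'opening': 0.9958881497323645}
top 57.84899208621985 287.42927105529077 212.11349807143174 [[ 0.02463174 -0.9929331   0.11609107  0.42543427]
 [-0.9991116  -0.02842292 -0.03111521  0.01027515]
 [ 0.03419497 -0.11522151 -0.99275108  0.8115002 ]
 [ 0.          0.          0.          1.        ]]
side 43.052406743631494 276.2860932419731 210.72223286598353 [[-0.91968519 -0.18831686  0.34455175  0.14969582]
 [-0.3921621   0.48454428 -0.78193716  0.86922983]
 [-0.01969863 -0.85425617 -0.51947894  0.60612378]
 [ 0.          0.          0.          1.        ]]
```

View pics/top0.png

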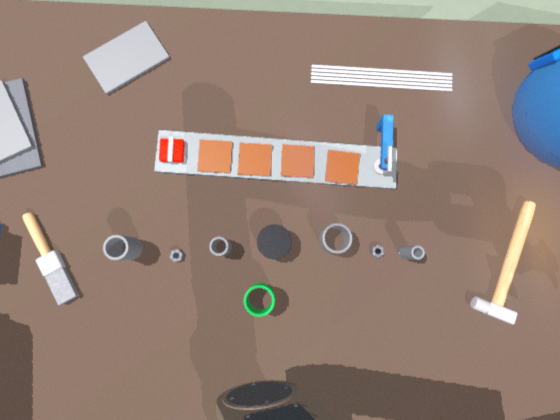

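View pics/side0.png

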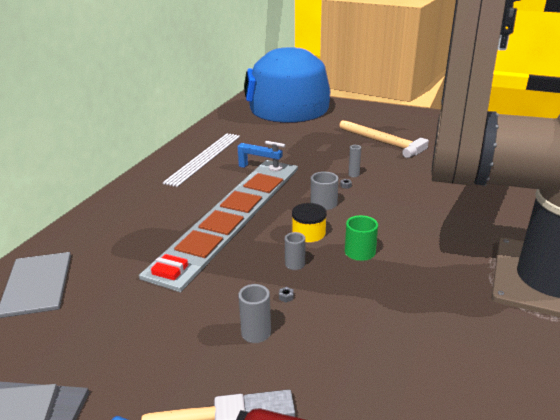

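The top view shows the clamp at the right (387,160), which is the −y end. The plates are at (343,168), (298,161), (255,159) and (215,156). Stub tops: 48 at (117,248), 38 at (221,246), 60 at (337,238), 27 at (417,253). The tin is at (274,240), the green ring at (259,300), and there are small nuts between the stubs.

```bash
cat > h.py <<'E'
import numpy as np,cv2
from plant import *
def ray(c,u,v,z):
    f=210/np.tan(np.radians(c["fov_y"]/2))
    T=np.array(c["T"]);d=T[:3,:3]@[(u-c["cx"])/f,(v-c["cy"])/f,1];o=T[:3,3]
    return (o+d*(z-o[2])/d[2])[:2]
def proj(c,p):
    f=210/np.tan(np.radians(c["fov_y"]/2))
    T=np.array(c["T"]);q=T[:3,:3].T@(np.array(p)-T[:3,3]);return np.array([c["cx"]+f*q[0]/q[2],c["cy"]+f*q[1]/q[2]])
def plates(c):
    m=cv2.inRange(cv2.cvtColor(c["img"],cv2.COLOR_RGB2HSV),(3,140,110),(14,255,255))
    out=[]
    for k in cv2.findContours(m,0,2)[0]:
        if cv2.contourArea(k)>300:
            b=cv2.boxPoints(cv2.minAreaRect(k))
            w=np.array([ray(c,*p,.016) for p in b]); out.append((w.mean(0).round(4),np.degrees(np.arctan2(*(w[1]-w[0])[::-1])).round(1),np.linalg.norm(w[1]-w[0]).round(4),np.linalg.norm(w[2]-w[1]).round(4)))
    return out
E
python3 - <<'E'
from h import *
for n in("top","side"):
    c=read_camera(n);print(n);[print(*p) for p in plates(c)]
    if n=="top":
        g=c["img"][:,:,::-1]
        a=[cv2.resize(g[222:282,x:x+170],None,fx=4.5,fy=4.5,interpolation=2) for x in(95,265)]
        cv2.imwrite("pics/c1.png",np.vstack(a))
    else:
        cv2.imwrite("pics/c2.png",cv2.resize(c["img"][135:350,225:435,::-1],None,fx=2.75,fy=2.75,interpolation=2))
E
```

```text
top
[ 0.6193 -0.13  ] -4.4 0.0668 0.0659
[0.6311 0.0586] -0.4 0.0648 0.0657
[0.6345 0.1427] -88.0 0.0638 0.0656
side
[0.6362 0.1484] -65.9 0.0802 0.0965
[0.6322 0.0633] -67.0 0.0796 0.0955
[ 0.6314 -0.0281] -67.9 0.0789 0.0923
[ 0.6219 -0.1248] -70.3 0.0796 0.0937
```

View pics/c1.png

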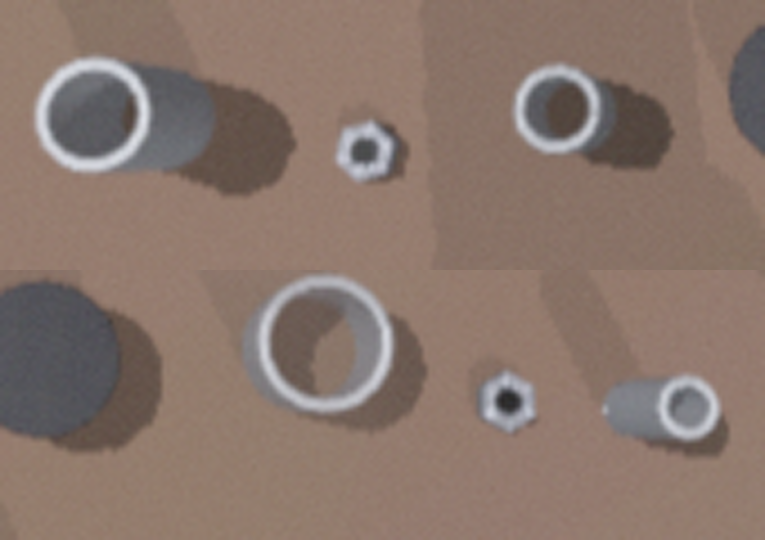

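View pics/c2.png

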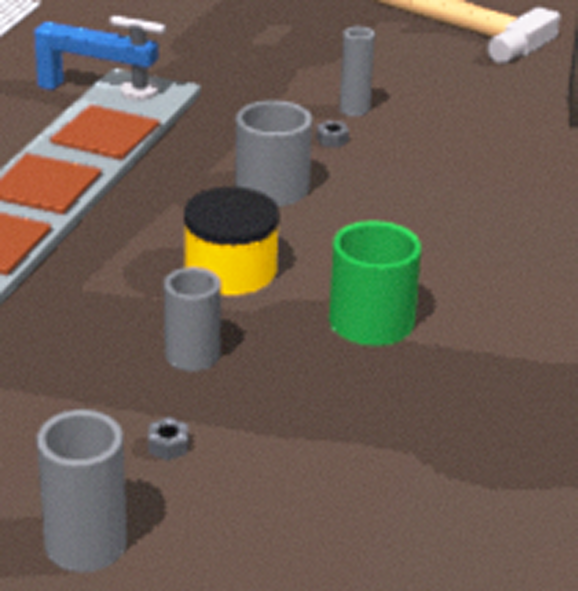

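The crops show rim centres at (94,114), (558,109), (325,344) and (689,408) in the top crop, and at (81,438), (192,284), (274,120) and (359,34) in the side crop. Nothing is leaning, and the nuts are small and clear of the grasps. Next I locate everything in both views.

```bash
python3 - <<'E'
from h import *
c=read_camera("top");s=read_camera("side")
print(c["img"].mean(),s["img"].mean())
P={48:((94,114),(81,438),.08),38:((558,109),(192,284),.06),60:((325,344),(274,120),.065),27:((689,408),(359,34),.075)}
for k,(a,b,z) in P.items():
    a=((a[0]+.5)/4.5-.5+(95 if k in(48,38) else 265),(a[1]%270+.5)/4.5-.5+222)
    b=((b[0]+.5)/2.75-.5+225,(b[1]+.5)/2.75-.5+135)
    print(k,np.round(a,1),ray(c,*a,z).round(4),ray(s,*b,z).round(4))
def cen(c):
    h=cv2.cvtColor(c["img"],cv2.COLOR_RGB2HSV)
    m=((h[...,0]<15)&(h[...,1]>150)&(h[...,2]>100)).astype(np.uint8)
    n,l,st,ce=cv2.connectedComponentsWithStats(m)
    for i in range(1,n):
        if st[i,4]>300 and 100<ce[i,1]<260 and 150<ce[i,0]<380: print(st[i],ce[i].round(1),ray(c,*ce[i],.016).round(4))
cen(c);cen(s)
# tin, green
h=cv2.cvtColor(c["img"],cv2.COLOR_RGB2HSV)
print("tin",ray(c,274.5,240.5,.052)); print("green",ray(c,259,300,.065)); print("nuts",ray(c,176.5,255,.01),ray(c,378,251,.01));print("clampscrew",ray(c,381,166,.02),"crossbar",ray(c,390,160,.08))
E
```

```text
131.96281037414965 119.30443168934241
48 [115.5 246.9] [0.4354 0.3106] [0.4348 0.3127]
38 [218.6 245.8] [0.443 0.12 ] [0.4436 0.1229]
60 [336.8 238.1] [ 0.464  -0.1118] [ 0.4645 -0.1073]
27 [417.7 252.3] [ 0.44  -0.269] [ 0.4413 -0.2658]
[328 151  31  33 622] [345.8 165.2] [ 0.6237 -0.1377]
[244 174  38  18 412] [262.8 182.6] [ 0.6201 -0.1241]
[221 192  40  20 493] [240.6 201.4] [ 0.6299 -0.0269]
[199 211  44  23 603] [220.8 222.1] [0.6304 0.0644]
[175 231  47  27 722] [198.3 243.6] [0.6345 0.1494]
tin [0.45656028 0.01084576]
green [0.34115413 0.03734106]
nuts [0.42294742 0.21331733] [ 0.44181174 -0.20863255]
clampscrew [ 0.62335207 -0.21295069] crossbar [ 0.62113666 -0.21413576]
```

```bash
cat >> h.py <<'E'
def cen(c):
    i=c["img"].astype(float)+1; m=((i[...,0]/i[...,2]>2.5)&(i[...,0]/i[...,1]<4)&(i[...,0]>60)&(i[...,0]/i[...,1]>1.6)).astype(np.uint8)
    n,l,st,ce=cv2.connectedComponentsWithStats(m);r=[]
    for j in range(1,n):
        if st[j,4]>200 and 100<ce[j,1]<260 and 150<ce[j,0]<380:
            k=cv2.findContours((l==j).astype(np.uint8),0,2)[0][0]
            b=cv2.approxPolyDP(k,6,True)[:,0]
            r.append((st[j,2:].tolist(),ce[j].round(1),ray(c,*ce[j],.016).round(4),len(b)))
    return r
E
python3 - <<'E'
from h import *
for n in("top","side"):
    c=read_camera(n)
    for r in cen(c):print(*r)
s=get_state();from scipy.spatial.transform import Rotation as R
print(R.from_quat(s["tcp_rot"]).as_matrix().round(3))
E
```

```text
[29, 32, 428] [347.4 163.4] [ 0.6277 -0.1412] 3
[38, 18, 408] [262.8 182.6] [ 0.6203 -0.124 ] 4
[40, 20, 496] [240.6 201.4] [ 0.6298 -0.0267] 4
[44, 23, 600] [220.7 222.1] [0.6306 0.0643] 4
[47, 27, 721] [198.3 243.7] [0.6343 0.1495] 4
[[ 0.263 -0.     0.965]
 [-0.965  0.     0.263]
 [-0.    -1.     0.   ]]
```

```bash
python3 - <<'E'
from h import *
c=read_camera("top")
cv2.imwrite("pics/c3.png",cv2.resize(c["img"][110:200,185:405,::-1],None,fx=3.5,fy=3.5,interpolation=2))
for u,v in((215,156),(255,159),(298,161),(343,168),(235,159)):print(c["img"][v,u])
E
```

```text
[230 150 101]
[228 145  96]
[221 142 102]
[222 138  91]
[218 226 231]
```

View pics/c3.png

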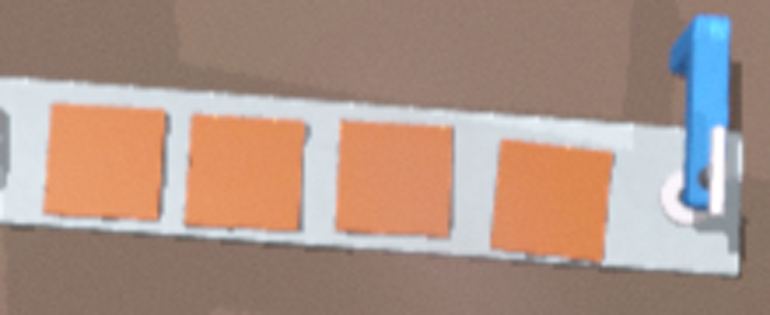

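Plate centres in the crop are (105,161), (246,172), (395,179) and (552,199.5). I'll compute those positions, then turn the tool so the jaws open along world x, across the row.

```bash
python3 - <<'E'
from h import *
c=read_camera("top")
for x,y in((552,199.5),(395,179),(246,172),(105,161)):print(ray(c,185+(x+.5)/3.5-.5,110+(y+.5)/3.5-.5,.016).round(4))
E
python3 -m inch '[{"ay":-0.119},{"ay":-0.119},{"ay":-0.119},{"ay":-0.119},{"ay":-0.119}]' 40
python3 -m inch '[{"ay":-0.119},{"ay":-0.119},{"ay":-0.119},{"ay":-0.119},{"ay":-0.119}]'
python3 -m inch '[{"ay":-0.116},{},{}]'
python3 -c "
from plant import *
from scipy.spatial.transform import Rotation as R
s=get_state();print(R.from_quat(s['tcp_rot']).as_matrix().round(4),s['qpos'].round(3))"
```

```text
[ 0.6202 -0.1303]
[ 0.6298 -0.0335]
[0.6312 0.0576]
[0.6351 0.1435]
[[ 0.2627 -0.      0.9649]
 [-0.9649  0.      0.2627]
 [-0.     -1.     -0.    ]] [-1.455  0.286  1.577 -0.     1.279 -0.15 ]validation failed for argument at $[0]...
validation failed for argument at $[0]...
validation failed for argument at $[0]...
```

```bash

python3 -m inch '[{"ax":0,"ay":-0.119,"az":0,"x":0,"y":0,"z":0,"hand":-1}]' 40; sed -n 1,5p /dev/null; python3 -m inch --help 2>&1 | head -20
```

```text
time: 0.58
eef_pos: [0.1773, -0.6513, 0.2424]
tcp_rot: [0.587, -0.395, 0.395, -0.587]
contact_force: [0.1, -1.0, -0.5]
opening: 1.003
invalid input: not JSON, or not a number
```

```bash

python3 -m inch '[{"ax":0,"ay":-0.119,"az":0,"x":0,"y":0,"z":0,"hand":-1},{"ax":0,"ay":-0.119,"az":0,"x":0,"y":0,"z":0,"hand":-1},{"ax":0,"ay":-0.119,"az":0,"x":0,"y":0,"z":0,"hand":-1},{"ax":0,"ay":-0.119,"az":0,"x":0,"y":0,"z":0,"hand":-1},{"ax":0,"ay":-0.119,"az":0,"x":0,"y":0,"z":0,"hand":-1}]' >/dev/null
python3 -m inch '[{"ax":0,"ay":-0.119,"az":0,"x":0,"y":0,"z":0,"hand":-1},{"ax":0,"ay":-0.119,"az":0,"x":0,"y":0,"z":0,"hand":-1},{"ax":0,"ay":-0.119,"az":0,"x":0,"y":0,"z":0,"hand":-1},{"ax":0,"ay":-0.119,"az":0,"x":0,"y":0,"z":0,"hand":-1},{"ax":0,"ay":-0.116,"az":0,"x":0,"y":0,"z":0,"hand":-1}]' >/dev/null
python3 -m inch '[{"ax":0,"ay":0,"az":0,"x":0,"y":0,"z":0,"hand":-1},{"ax":0,"ay":0,"az":0,"x":0,"y":0,"z":0,"hand":-1}]'
python3 -m inch '[{"ax":0,"ay":0,"az":0,"x":20,"y":0,"z":30,"hand":-1},{"ax":0,"ay":0,"az":0,"x":20,"y":0,"z":30,"hand":-1},{"ax":0,"ay":0,"az":0,"x":20,"y":0,"z":30,"hand":-1},{"ax":0,"ay":0,"az":0,"x":20,"y":0,"z":30,"hand":-1},{"ax":0,"ay":0,"az":0,"x":20,"y":0,"z":30,"hand":-1}]'
python3 -c "
from plant import *
from scipy.spatial.transform import Rotation as R
s=get_state();print(R.from_quat(s['tcp_rot']).as_matrix().round(4),s['qpos'].round(3))"
```

```text
time: 1.58
eef_pos: [0.1773, -0.6513, 0.2423]
tcp_rot: [-0.707, 0.001, -0.001, 0.707]
contact_force: [0.4, 0.9, -0.2]
opening: 1.002
time: 2.0
eef_pos: [0.2778, -0.4998, 0.2424]
tcp_rot: [0.707, -0.001, 0.001, -0.707]
contact_force: [0.6, 0.3, 0.2]
opening: 1.001
[[ 1.0e+00  2.0e-04  2.6e-03]
 [-2.6e-03 -2.0e-04  1.0e+00]
 [ 2.0e-04 -1.0e+00 -2.0e-04]] [-1.241  0.06   1.835  0.     1.246 -1.238]
```

```bash

python3 -m inch '[{"ax":0,"ay":0,"az":0,"x":23.3,"y":0,"z":33.2,"hand":-1},{"ax":0,"ay":0,"az":0,"x":23.3,"y":0,"z":33.2,"hand":-1},{"ax":0,"ay":0,"az":0,"x":23.3,"y":0,"z":33.2,"hand":-1},{"ax":0,"ay":0,"az":0,"x":23.3,"y":0,"z":33.2,"hand":-1},{"ax":0,"ay":0,"az":0,"x":23.3,"y":0,"z":33.2,"hand":-1}]' >/dev/null
python3 -m inch '[{"ax":0,"ay":0,"az":0,"x":23.3,"y":0,"z":33.2,"hand":-1},{"ax":0,"ay":0,"az":0,"x":23.3,"y":0,"z":33.2,"hand":-1},{"ax":0,"ay":0,"az":0,"x":0,"y":40,"z":0,"hand":-1},{"ax":0,"ay":0,"az":0,"x":0,"y":40,"z":0,"hand":-1},{"ax":0,"ay":0,"az":0,"x":0,"y":20,"z":0,"hand":-1}]'
python3 -m inch '[{"ax":0,"ay":0,"az":0,"x":0,"y":25,"z":0,"hand":-1},{"ax":0,"ay":0,"az":0,"x":0,"y":25,"z":0,"hand":-1},{"ax":0,"ay":0,"az":0,"x":0,"y":25,"z":0,"hand":-1},{"ax":0,"ay":0,"az":0,"x":0,"y":20,"z":0,"hand":-1},{"ax":0,"ay":0,"az":0,"x":0,"y":10,"z":0,"hand":-1}]'
python3 - <<'E'
from h import *
a=[cv2.resize(read_camera(n)["img"][y:y+130,x:x+185,::-1],None,fx=2.1,fy=2.1,interpolation=2) for n,x,y in(("top",330,190),("side",265,60))]
cv2.imwrite("pics/g1.png",np.hstack(a))
E
```

```text
time: 2.83
eef_pos: [0.439, -0.266, 0.1385]
tcp_rot: [-0.706, 0.001, 0.001, 0.708]
contact_force: [-1.3, 0.4, -1.2]
opening: 1.002
time: 3.25
eef_pos: [0.4387, -0.2674, 0.0346]
tcp_rot: [-0.706, 0.002, 0.001, 0.708]
contact_force: [-0.7, 0.6, -0.1]
opening: 1.002
```

View pics/g1.png

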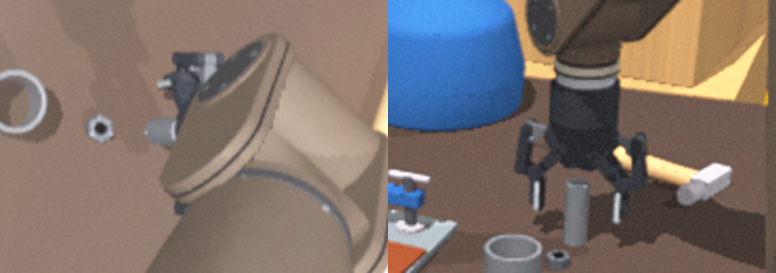

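The stub stands between the open jaws, centred (side crop: stub 576, pads 535 and 617). Closing and lifting.

```bash

python3 -m inch '[{"ax":0,"ay":0,"az":0,"x":0,"y":0,"z":0,"hand":1},{"ax":0,"ay":0,"az":0,"x":0,"y":0,"z":0,"hand":1},{"ax":0,"ay":0,"az":0,"x":0,"y":0,"z":0,"hand":1},{"ax":0,"ay":0,"az":0,"x":0,"y":0,"z":0,"hand":1},{"ax":0,"ay":0,"az":0,"x":0,"y":0,"z":0,"hand":1}]' 35
python3 -m inch '[{"ax":0,"ay":0,"az":0,"x":0,"y":0,"z":0,"hand":1},{"ax":0,"ay":0,"az":0,"x":0,"y":0,"z":0,"hand":1},{"ax":0,"ay":0,"az":0,"x":0,"y":0,"z":0,"hand":1},{"ax":0,"ay":0,"az":0,"x":0,"y":0,"z":0,"hand":1},{"ax":0,"ay":0,"az":0,"x":0,"y":0,"z":0,"hand":1}]' |grep open
python3 -m inch '[{"ax":0,"ay":0,"az":0,"x":0,"y":-10,"z":0,"hand":1},{"ax":0,"ay":0,"az":0,"x":0,"y":-15,"z":0,"hand":1},{"ax":0,"ay":0,"az":0,"x":0,"y":-20,"z":0,"hand":1},{"ax":0,"ay":0,"az":0,"x":0,"y":-20,"z":0,"hand":1},{"ax":0,"ay":0,"az":0,"x":0,"y":-10,"z":0,"hand":1}]'
```

```text
time: 3.77
eef_pos: [0.4406, -0.2691, 0.0385]
tcp_rot: [0.708, 0.001, 0.0, -0.707]
contact_force: [-2.1, 0.4, 9.9]
opening: 0.313
opening: 0.314
time: 4.6
eef_pos: [0.4409, -0.2693, 0.1149]
tcp_rot: [0.708, 0.001, 0.001, -0.706]
contact_force: [0.8, -0.2, 0.8]
opening: 0.315
```

```bash

python3 -m inch '[{"ax":0,"ay":0,"az":0,"x":30,"y":0,"z":23.2,"hand":1},{"ax":0,"ay":0,"az":0,"x":30,"y":0,"z":23.2,"hand":1},{"ax":0,"ay":0,"az":0,"x":30,"y":0,"z":23.2,"hand":1},{"ax":0,"ay":0,"az":0,"x":30,"y":0,"z":23.2,"hand":1},{"ax":0,"ay":0,"az":0,"x":30,"y":0,"z":23.2,"hand":1}]' >/dev/null
python3 -m inch '[{"ax":0,"ay":0,"az":0,"x":29.5,"y":0,"z":23.2,"hand":1},{"ax":0,"ay":0,"az":0,"x":0,"y":20,"z":0,"hand":1},{"ax":0,"ay":0,"az":0,"x":0,"y":15,"z":0,"hand":1},{"ax":0,"ay":0,"az":0,"x":0,"y":0,"z":0,"hand":1},{"ax":0,"ay":0,"az":0,"x":0,"y":0,"z":0,"hand":1}]'
python3 - <<'E'
from h import *
a=[]
for n,x,y in(("top",250,110),("side",200,60)):
    c=read_camera(n);a.append(cv2.resize(c["img"][y:y+145,x:x+155,::-1],None,fx=2.5,fy=2.5,interpolation=2))
cv2.imwrite("pics/g2.png",np.hstack(a))
E
```

```text
time: 5.43
eef_pos: [0.6182, -0.1286, 0.0757]
tcp_rot: [-0.707, 0.001, 0.002, 0.708]
contact_force: [0.0, -0.7, -0.4]
opening: 0.308
```

View pics/g2.png

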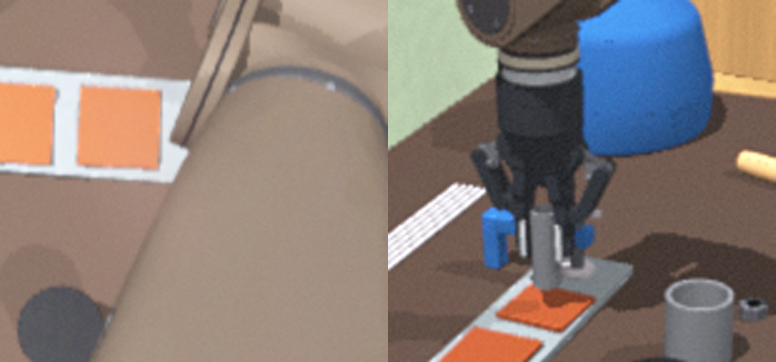

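The stub hangs upright above its plate (foot about (547,290), plate centre about (548,308) in the side crop). Lowering and releasing.

```bash

python3 -m inch '[{"ax":0,"ay":0,"az":0,"x":0,"y":12,"z":0,"hand":1},{"ax":0,"ay":0,"az":0,"x":0,"y":7,"z":0,"hand":1},{"ax":0,"ay":0,"az":0,"x":0,"y":1.5,"z":0,"hand":1},{"ax":0,"ay":0,"az":0,"x":0,"y":0,"z":0,"hand":1},{"ax":0,"ay":0,"az":0,"x":0,"y":0,"z":0,"hand":1}]'
python3 -m inch '[{"ax":0,"ay":0,"az":0,"x":0,"y":1,"z":0,"hand":1},{"ax":0,"ay":0,"az":0,"x":0,"y":0,"z":0,"hand":1}]'
python3 -m inch '[{"ax":0,"ay":0,"az":0,"x":0,"y":0,"z":0,"hand":-1},{"ax":0,"ay":0,"az":0,"x":0,"y":0,"z":0,"hand":-1},{"ax":0,"ay":0,"az":0,"x":0,"y":0,"z":0,"hand":-1},{"ax":0,"ay":0,"az":0,"x":0,"y":0,"z":0,"hand":-1},{"ax":0,"ay":0,"az":0,"x":0,"y":0,"z":0,"hand":-1}]'
python3 -m inch '[{"ax":0,"ay":0,"az":0,"x":0,"y":0,"z":0,"hand":-1},{"ax":0,"ay":0,"az":0,"x":0,"y":-15,"z":0,"hand":-1},{"ax":0,"ay":0,"az":0,"x":0,"y":-25,"z":0,"hand":-1},{"ax":0,"ay":0,"az":0,"x":0,"y":-30,"z":0,"hand":-1},{"ax":0,"ay":0,"az":0,"x":0,"y":-30,"z":0,"hand":-1}]'
```

```text
time: 5.95
eef_pos: [0.6192, -0.1293, 0.0566]
tcp_rot: [-0.707, -0.0, 0.0, 0.707]
contact_force: [0.2, 0.6, -0.8]
opening: 0.308
time: 6.12
eef_pos: [0.6196, -0.1293, 0.0561]
tcp_rot: [0.707, 0.001, -0.0, -0.707]
contact_force: [-0.3, -0.0, -1.3]
opening: 0.31
time: 6.53
eef_pos: [0.6196, -0.1293, 0.0561]
tcp_rot: [0.707, 0.0, -0.0, -0.707]
contact_force: [0.5, -1.4, -0.4]
opening: 0.987
time: 6.95
eef_pos: [0.6188, -0.129, 0.1561]
tcp_rot: [-0.707, 0.0, 0.001, 0.707]
contact_force: [0.8, -0.6, 0.2]
opening: 1.002
```

```bash

python3 -m inch '[{"ax":0,"ay":0,"az":0,"x":-39,"y":0,"z":5,"hand":-1},{"ax":0,"ay":0,"az":0,"x":-39,"y":0,"z":5,"hand":-1},{"ax":0,"ay":0,"az":0,"x":-39,"y":0,"z":5,"hand":-1},{"ax":0,"ay":0,"az":0,"x":-38.5,"y":0,"z":4.5,"hand":-1},{"ax":0,"ay":0,"az":0,"x":0,"y":0,"z":0,"hand":-1}]'
python3 - <<'E'
from h import *
a=[]
for n,x,y in(("top",250,110),("side",200,90)):
    c=read_camera(n);a.append(cv2.resize(c["img"][y:y+145,x:x+155,::-1],None,fx=2.5,fy=2.5,interpolation=2))
cv2.imwrite("pics/g3.png",np.hstack(a))
E
python3 -m inch '[{"ax":0,"ay":0,"az":0,"x":0,"y":36,"z":0,"hand":-1},{"ax":0,"ay":0,"az":0,"x":0,"y":36,"z":0,"hand":-1},{"ax":0,"ay":0,"az":0,"x":0,"y":25,"z":0,"hand":-1},{"ax":0,"ay":0,"az":0,"x":0,"y":18,"z":0,"hand":-1},{"ax":0,"ay":0,"az":0,"x":0,"y":8,"z":0,"hand":-1}]'
```

```text
time: 7.37
eef_pos: [0.4558, -0.1068, 0.1521]
tcp_rot: [-0.706, 0.003, 0.004, 0.709]
contact_force: [0.5, 0.5, -0.9]
opening: 0.997
time: 7.88
eef_pos: [0.4638, -0.1097, 0.0305]
tcp_rot: [-0.707, 0.001, 0.001, 0.708]
contact_force: [-0.0, 0.1, 0.3]
opening: 1.003
```

View pics/g3.png

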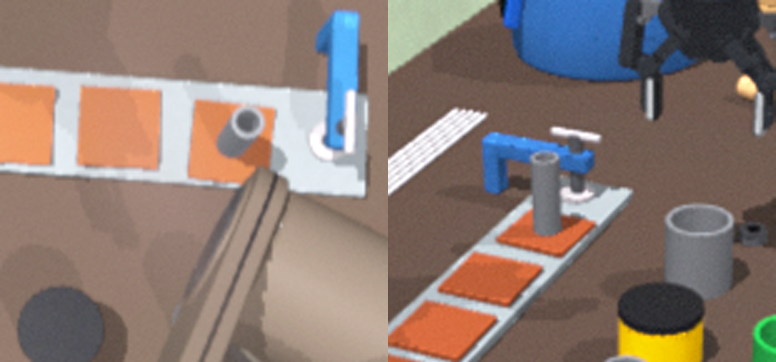

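27 stands upright in the middle of its plate, with the rim at about (248,124) in the top crop. Now closing on the 60.

```bash

python3 - <<'E'
from h import *
c=read_camera("top");s=read_camera("side");print(ray(c,250+248.5/2.5-.5,110+124.5/2.5-.5,.091),ray(s,200+(545-388+.5)/2.5-.5,90+158.5/2.5-.5,.091))
E
python3 -m inch '[{"ax":0,"ay":0,"az":0,"x":0,"y":0,"z":0,"hand":1},{"ax":0,"ay":0,"az":0,"x":0,"y":0,"z":0,"hand":1},{"ax":0,"ay":0,"az":0,"x":0,"y":0,"z":0,"hand":1},{"ax":0,"ay":0,"az":0,"x":0,"y":0,"z":0,"hand":1},{"ax":0,"ay":0,"az":0,"x":0,"y":0,"z":0,"hand":1}]' 45
python3 -m inch '[{"ax":0,"ay":0,"az":0,"x":0,"y":0,"z":0,"hand":1},{"ax":0,"ay":0,"az":0,"x":0,"y":0,"z":0,"hand":1},{"ax":0,"ay":0,"az":0,"x":0,"y":0,"z":0,"hand":1},{"ax":0,"ay":0,"az":0,"x":0,"y":0,"z":0,"hand":1},{"ax":0,"ay":0,"az":0,"x":0,"y":0,"z":0,"hand":1}]'
python3 -m inch '[{"ax":0,"ay":0,"az":0,"x":0,"y":-10,"z":0,"hand":1},{"ax":0,"ay":0,"az":0,"x":0,"y":-20,"z":0,"hand":1},{"ax":0,"ay":0,"az":0,"x":0,"y":-30,"z":0,"hand":1},{"ax":0,"ay":0,"az":0,"x":0,"y":-30,"z":0,"hand":1},{"ax":0,"ay":0,"az":0,"x":0,"y":-30,"z":0,"hand":1}]'
```

```text
[ 0.61688247 -0.12976858] [ 0.61964855 -0.1272048 ]
time: 8.4
eef_pos: [0.4657, -0.1108, 0.035]
tcp_rot: [0.708, 0.002, 0.001, -0.706]
contact_force: [0.2, 0.2, 5.4]
opening: 0.699
time: 8.82
eef_pos: [0.4657, -0.1107, 0.0349]
tcp_rot: [0.708, 0.002, 0.001, -0.706]
contact_force: [0.8, 0.1, 5.5]
opening: 0.696
time: 9.23
eef_pos: [0.4627, -0.1092, 0.1535]
tcp_rot: [-0.707, 0.0, 0.001, 0.708]
contact_force: [1.9, -0.3, -1.5]
opening: 0.698
```

```bash

python3 -m inch '[{"ax":0,"ay":0,"az":0,"x":21.5,"y":0,"z":31.9,"hand":1},{"ax":0,"ay":0,"az":0,"x":21.5,"y":0,"z":31.9,"hand":1},{"ax":0,"ay":0,"az":0,"x":21.5,"y":0,"z":31.9,"hand":1},{"ax":0,"ay":0,"az":0,"x":21.5,"y":0,"z":31.9,"hand":1},{"ax":0,"ay":0,"az":0,"x":21.5,"y":0,"z":31.9,"hand":1}]' >/dev/null
python3 -m inch '[{"ax":0,"ay":0,"az":0,"x":21.5,"y":0,"z":31.9,"hand":1},{"ax":0,"ay":0,"az":0,"x":21.5,"y":0,"z":31.9,"hand":1},{"ax":0,"ay":0,"az":0,"x":21.5,"y":0,"z":31.9,"hand":1},{"ax":0,"ay":0,"az":0,"x":0,"y":30,"z":0,"hand":1},{"ax":0,"ay":0,"az":0,"x":0,"y":30,"z":0,"hand":1}]'
python3 -m inch '[{"ax":0,"ay":0,"az":0,"x":0,"y":20,"z":0,"hand":1},{"ax":0,"ay":0,"az":0,"x":0,"y":15,"z":0,"hand":1},{"ax":0,"ay":0,"az":0,"x":0,"y":5,"z":0,"hand":1},{"ax":0,"ay":0,"az":0,"x":0,"y":2,"z":0,"hand":1},{"ax":0,"ay":0,"az":0,"x":0,"y":0,"z":0,"hand":1}]'
python3 -m inch '[{"ax":0,"ay":0,"az":0,"x":0,"y":1.5,"z":0,"hand":1},{"ax":0,"ay":0,"az":0,"x":0,"y":0,"z":0,"hand":1},{"ax":0,"ay":0,"az":0,"x":0,"y":0,"z":0,"hand":1}]'
```

```text
time: 10.07
eef_pos: [0.638, 0.148, 0.0949]
tcp_rot: [-0.707, -0.004, -0.001, 0.707]
contact_force: [0.4, -0.1, -3.0]
opening: 0.704
time: 10.48
eef_pos: [0.6358, 0.1454, 0.0515]
tcp_rot: [-0.707, -0.001, 0.0, 0.707]
contact_force: [0.9, 0.1, -3.3]
opening: 0.698
time: 10.73
eef_pos: [0.6364, 0.1455, 0.051]
tcp_rot: [-0.707, -0.001, -0.0, 0.707]
contact_force: [-3.0, 0.9, 4.5]
opening: 0.7
```

```bash

python3 -m inch '[{"ax":0,"ay":0,"az":0,"x":0,"y":0,"z":0,"hand":-1},{"ax":0,"ay":0,"az":0,"x":0,"y":0,"z":0,"hand":-1},{"ax":0,"ay":0,"az":0,"x":0,"y":0,"z":0,"hand":-1},{"ax":0,"ay":0,"az":0,"x":0,"y":0,"z":0,"hand":-1},{"ax":0,"ay":0,"az":0,"x":0,"y":0,"z":0,"hand":-1}]'
python3 -m inch '[{"ax":0,"ay":0,"az":0,"x":0,"y":-10,"z":0,"hand":-1},{"ax":0,"ay":0,"az":0,"x":0,"y":-20,"z":0,"hand":-1},{"ax":0,"ay":0,"az":0,"x":0,"y":-25,"z":0,"hand":-1},{"ax":0,"ay":0,"az":0,"x":0,"y":-25,"z":0,"hand":-1},{"ax":0,"ay":0,"az":0,"x":0,"y":-25,"z":0,"hand":-1}]' >/dev/null
python3 -m inch '[{"ax":0,"ay":0,"az":0,"x":-38.5,"y":0,"z":-4.8,"hand":-1},{"ax":0,"ay":0,"az":0,"x":-38.5,"y":0,"z":-4.8,"hand":-1},{"ax":0,"ay":0,"az":0,"x":-38.5,"y":0,"z":-4.8,"hand":-1},{"ax":0,"ay":0,"az":0,"x":-38.5,"y":0,"z":-4.8,"hand":-1},{"ax":0,"ay":0,"az":0,"x":-38.5,"y":0,"z":-4.8,"hand":-1}]' >/dev/null
python3 -m inch '[{"ax":0,"ay":0,"az":0,"x":0,"y":0,"z":0,"hand":-1},{"ax":0,"ay":0,"az":0,"x":0,"y":0,"z":0,"hand":-1}]'
python3 - <<'E'
from h import *
a=[]
for n,x,y in(("top",180,110),("side",130,150)):
    c=read_camera(n);a.append(cv2.resize(c["img"][y:y+145,x:x+155,::-1],None,fx=2.5,fy=2.5,interpolation=2))
cv2.imwrite("pics/g4.png",np.hstack(a))
E
```

```text
time: 11.15
eef_pos: [0.6357, 0.1454, 0.0491]
tcp_rot: [0.707, 0.0, -0.0, -0.707]
contact_force: [-0.6, -1.0, 0.9]
opening: 1.0
time: 12.15
eef_pos: [0.441, 0.1213, 0.1542]
tcp_rot: [0.707, 0.0, -0.0, -0.707]
contact_force: [0.6, -1.0, 0.7]
opening: 0.999
```

View pics/g4.png

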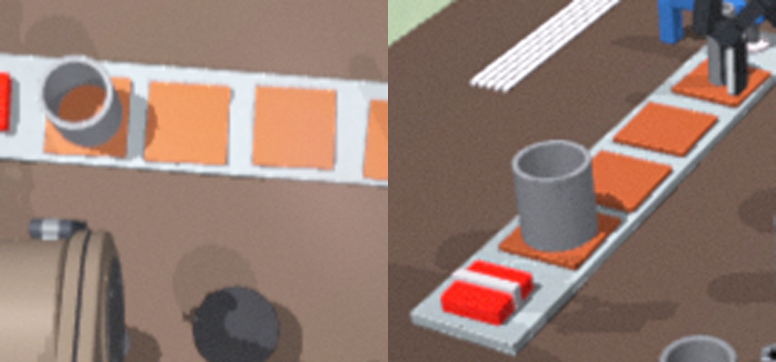

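The 60 stands upright on the far plate, well centred (side crop: foot about (556,235), plate centre about (560,238)). Next the 38.

```bash

python3 - <<'E'
from h import *
c=read_camera("top");print(ray(c,180+78.5/2.5-.5,110+90.5/2.5-.5,.081))
E
python3 -m inch '[{"ax":0,"ay":0,"az":0,"x":1,"y":36,"z":0,"hand":-1},{"ax":0,"ay":0,"az":0,"x":0,"y":36,"z":0,"hand":-1},{"ax":0,"ay":0,"az":0,"x":0,"y":25,"z":0,"hand":-1},{"ax":0,"ay":0,"az":0,"x":0,"y":18,"z":0,"hand":-1},{"ax":0,"ay":0,"az":0,"x":0,"y":10,"z":0,"hand":-1}]'
python3 -m inch '[{"ax":0,"ay":0,"az":0,"x":0,"y":0,"z":0,"hand":1},{"ax":0,"ay":0,"az":0,"x":0,"y":0,"z":0,"hand":1},{"ax":0,"ay":0,"az":0,"x":0,"y":0,"z":0,"hand":1},{"ax":0,"ay":0,"az":0,"x":0,"y":0,"z":0,"hand":1},{"ax":0,"ay":0,"az":0,"x":0,"y":0,"z":0,"hand":1}]' 40 >/dev/null
python3 -m inch '[{"ax":0,"ay":0,"az":0,"x":0,"y":0,"z":0,"hand":1},{"ax":0,"ay":0,"az":0,"x":0,"y":0,"z":0,"hand":1},{"ax":0,"ay":0,"az":0,"x":0,"y":0,"z":0,"hand":1},{"ax":0,"ay":0,"az":0,"x":0,"y":0,"z":0,"hand":1},{"ax":0,"ay":0,"az":0,"x":0,"y":0,"z":0,"hand":1}]'
python3 -m inch '[{"ax":0,"ay":0,"az":0,"x":0,"y":-10,"z":0,"hand":1},{"ax":0,"ay":0,"az":0,"x":0,"y":-20,"z":0,"hand":1},{"ax":0,"ay":0,"az":0,"x":0,"y":-30,"z":0,"hand":1},{"ax":0,"ay":0,"az":0,"x":0,"y":-30,"z":0,"hand":1},{"ax":0,"ay":0,"az":0,"x":0,"y":-30,"z":0,"hand":1}]'
```

```text
[0.63772599 0.1408252 ]
time: 12.72
eef_pos: [0.4443, 0.1212, 0.0271]
tcp_rot: [0.707, -0.001, -0.001, -0.707]
contact_force: [-0.2, -0.7, 0.2]
opening: 1.001
time: 13.55
eef_pos: [0.4457, 0.1214, 0.0311]
tcp_rot: [-0.707, -0.002, -0.001, 0.707]
contact_force: [-0.4, 0.3, 6.6]
opening: 0.442
time: 13.97
eef_pos: [0.4433, 0.1213, 0.1507]
tcp_rot: [0.707, 0.0, -0.001, -0.707]
contact_force: [0.9, -0.9, -2.1]
opening: 0.445
```

```bash

python3 -m inch '[{"ax":0,"ay":0,"az":0,"x":31.1,"y":0,"z":-25.6,"hand":1},{"ax":0,"ay":0,"az":0,"x":31.1,"y":0,"z":-25.6,"hand":1},{"ax":0,"ay":0,"az":0,"x":31.1,"y":0,"z":-25.6,"hand":1},{"ax":0,"ay":0,"az":0,"x":31.1,"y":0,"z":-25.6,"hand":1},{"ax":0,"ay":0,"az":0,"x":31.1,"y":0,"z":-25.6,"hand":1}]' >/dev/null
python3 -m inch '[{"ax":0,"ay":0,"az":0,"x":31.1,"y":0,"z":-25.6,"hand":1},{"ax":0,"ay":0,"az":0,"x":0,"y":0,"z":0,"hand":1},{"ax":0,"ay":0,"az":0,"x":0,"y":30,"z":0,"hand":1},{"ax":0,"ay":0,"az":0,"x":0,"y":30,"z":0,"hand":1},{"ax":0,"ay":0,"az":0,"x":0,"y":20,"z":0,"hand":1}]'
python3 -m inch '[{"ax":0,"ay":0,"az":0,"x":0,"y":15,"z":0,"hand":1},{"ax":0,"ay":0,"az":0,"x":0,"y":5,"z":0,"hand":1},{"ax":0,"ay":0,"az":0,"x":0,"y":2,"z":0,"hand":1},{"ax":0,"ay":0,"az":0,"x":0,"y":1.5,"z":0,"hand":1},{"ax":0,"ay":0,"az":0,"x":0,"y":0,"z":0,"hand":1}]'
python3 -m inch '[{"ax":0,"ay":0,"az":0,"x":0,"y":0,"z":0,"hand":-1},{"ax":0,"ay":0,"az":0,"x":0,"y":0,"z":0,"hand":-1},{"ax":0,"ay":0,"az":0,"x":0,"y":0,"z":0,"hand":-1},{"ax":0,"ay":0,"az":0,"x":0,"y":0,"z":0,"hand":-1},{"ax":0,"ay":0,"az":0,"x":0,"y":0,"z":0,"hand":-1}]'
python3 -m inch '[{"ax":0,"ay":0,"az":0,"x":0,"y":-10,"z":0,"hand":-1},{"ax":0,"ay":0,"az":0,"x":0,"y":-20,"z":0,"hand":-1},{"ax":0,"ay":0,"az":0,"x":0,"y":-30,"z":0,"hand":-1},{"ax":0,"ay":0,"az":0,"x":0,"y":-30,"z":0,"hand":-1},{"ax":0,"ay":0,"az":0,"x":0,"y":-30,"z":0,"hand":-1}]'
```

```text
time: 14.8
eef_pos: [0.6294, -0.032, 0.067]
tcp_rot: [-0.707, 0.001, 0.001, 0.707]
contact_force: [-0.0, 0.4, -1.8]
opening: 0.441
time: 15.22
eef_pos: [0.6312, -0.032, 0.0473]
tcp_rot: [0.707, 0.001, -0.0, -0.707]
contact_force: [-0.4, -0.4, 1.8]
opening: 0.442
time: 15.63
eef_pos: [0.6311, -0.0322, 0.046]
tcp_rot: [0.707, 0.001, -0.0, -0.707]
contact_force: [-0.5, -0.0, 0.4]
opening: 0.999
time: 16.05
eef_pos: [0.6307, -0.0321, 0.1676]
tcp_rot: [0.707, 0.0, -0.0, -0.707]
contact_force: [0.1, 0.2, 0.4]
opening: 1.0
```

```bash

python3 -m inch '[{"ax":0,"ay":0,"az":0,"x":-19.6,"y":0,"z":34.4,"hand":-1},{"ax":0,"ay":0,"az":0,"x":-19.6,"y":0,"z":34.4,"hand":-1},{"ax":0,"ay":0,"az":0,"x":-19.6,"y":0,"z":34.4,"hand":-1},{"ax":0,"ay":0,"az":0,"x":-19.6,"y":0,"z":34.4,"hand":-1},{"ax":0,"ay":0,"az":0,"x":-19.6,"y":0,"z":34.4,"hand":-1}]' >/dev/null
python3 -m inch '[{"ax":0,"ay":0,"az":0,"x":-19.6,"y":0,"z":34.4,"hand":-1},{"ax":0,"ay":0,"az":0,"x":-19.6,"y":0,"z":34.4,"hand":-1},{"ax":0,"ay":0,"az":0,"x":-19.6,"y":0,"z":34.4,"hand":-1},{"ax":0,"ay":0,"az":0,"x":-19.6,"y":0,"z":34.4,"hand":-1},{"ax":0,"ay":0,"az":0,"x":-19.6,"y":0,"z":34.4,"hand":-1}]' >/dev/null
python3 -m inch '[{"ax":0,"ay":0,"az":0,"x":0,"y":0,"z":0,"hand":-1},{"ax":0,"ay":0,"az":0,"x":0,"y":0,"z":0,"hand":-1}]'
python3 - <<'E'
from h import *
a=[]
for n,x,y in(("top",200,110),("side",180,150)):
    c=read_camera(n);a.append(cv2.resize(c["img"][y:y+170,x:x+170,::-1],None,fx=2.3,fy=2.3,interpolation=2))
cv2.imwrite("pics/g5.png",np.hstack(a))
E
```

```text
time: 17.05
eef_pos: [0.4335, 0.3133, 0.1666]
tcp_rot: [-0.707, -0.002, 0.002, 0.707]
contact_force: [0.2, 0.3, -0.6]
opening: 1.001
```

View pics/g5.png

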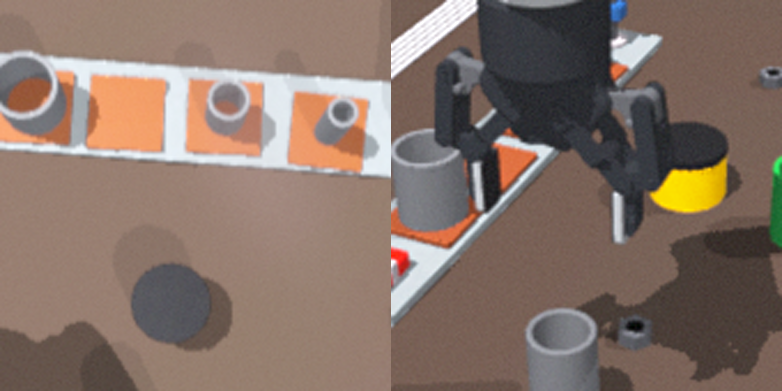

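38 and 27 both stand upright within their plates (top crop rims (228,103) and (343,113)), and the tin hasn't moved. Now the 48.

```bash

python3 -m inch '[{"ax":0,"ay":0,"az":0,"x":0.5,"y":36,"z":-1,"hand":-1},{"ax":0,"ay":0,"az":0,"x":0,"y":36,"z":0,"hand":-1},{"ax":0,"ay":0,"az":0,"x":0,"y":25,"z":0,"hand":-1},{"ax":0,"ay":0,"az":0,"x":0,"y":18,"z":0,"hand":-1},{"ax":0,"ay":0,"az":0,"x":0,"y":10,"z":0,"hand":-1}]'
python3 -m inch '[{"ax":0,"ay":0,"az":0,"x":0,"y":0,"z":0,"hand":1},{"ax":0,"ay":0,"az":0,"x":0,"y":0,"z":0,"hand":1},{"ax":0,"ay":0,"az":0,"x":0,"y":0,"z":0,"hand":1},{"ax":0,"ay":0,"az":0,"x":0,"y":0,"z":0,"hand":1},{"ax":0,"ay":0,"az":0,"x":0,"y":0,"z":0,"hand":1}]' 45 >/dev/null
python3 -m inch '[{"ax":0,"ay":0,"az":0,"x":0,"y":0,"z":0,"hand":1},{"ax":0,"ay":0,"az":0,"x":0,"y":0,"z":0,"hand":1},{"ax":0,"ay":0,"az":0,"x":0,"y":0,"z":0,"hand":1},{"ax":0,"ay":0,"az":0,"x":0,"y":0,"z":0,"hand":1},{"ax":0,"ay":0,"az":0,"x":0,"y":0,"z":0,"hand":1}]'
python3 -m inch '[{"ax":0,"ay":0,"az":0,"x":0,"y":-10,"z":0,"hand":1},{"ax":0,"ay":0,"az":0,"x":0,"y":-20,"z":0,"hand":1},{"ax":0,"ay":0,"az":0,"x":0,"y":-30,"z":0,"hand":1},{"ax":0,"ay":0,"az":0,"x":0,"y":-30,"z":0,"hand":1},{"ax":0,"ay":0,"az":0,"x":0,"y":-30,"z":0,"hand":1}]'
```

```text
time: 17.57
eef_pos: [0.4345, 0.3084, 0.0381]
tcp_rot: [0.708, -0.002, -0.001, -0.706]
contact_force: [-1.2, -0.1, 1.0]
opening: 1.002
time: 18.4
eef_pos: [0.4366, 0.3111, 0.0428]
tcp_rot: [-0.707, -0.002, -0.001, 0.707]
contact_force: [-0.1, -2.0, 5.7]
opening: 0.544
time: 18.82
eef_pos: [0.4337, 0.3104, 0.1612]
tcp_rot: [0.707, -0.0, -0.001, -0.707]
contact_force: [0.6, 0.3, -3.4]
opening: 0.551
```

```bash

python3 -m inch '[{"ax":0,"ay":0,"az":0,"x":24.6,"y":0,"z":-31.6,"hand":1},{"ax":0,"ay":0,"az":0,"x":24.6,"y":0,"z":-31.6,"hand":1},{"ax":0,"ay":0,"az":0,"x":24.6,"y":0,"z":-31.6,"hand":1},{"ax":0,"ay":0,"az":0,"x":24.6,"y":0,"z":-31.6,"hand":1},{"ax":0,"ay":0,"az":0,"x":24.6,"y":0,"z":-31.6,"hand":1}]' >/dev/null
python3 -m inch '[{"ax":0,"ay":0,"az":0,"x":24.6,"y":0,"z":-31.6,"hand":1},{"ax":0,"ay":0,"az":0,"x":24.6,"y":0,"z":-31.6,"hand":1},{"ax":0,"ay":0,"az":0,"x":24.6,"y":0,"z":-31.6,"hand":1},{"ax":0,"ay":0,"az":0,"x":0,"y":0,"z":0,"hand":1},{"ax":0,"ay":0,"az":0,"x":0,"y":0,"z":0,"hand":1}]'
python3 -m inch '[{"ax":0,"ay":0,"az":0,"x":0,"y":30,"z":0,"hand":1},{"ax":0,"ay":0,"az":0,"x":0,"y":30,"z":0,"hand":1},{"ax":0,"ay":0,"az":0,"x":0,"y":20,"z":0,"hand":1},{"ax":0,"ay":0,"az":0,"x":0,"y":15,"z":0,"hand":1},{"ax":0,"ay":0,"az":0,"x":0,"y":0,"z":0,"hand":1}]'
python3 -m inch '[{"ax":0,"ay":0,"az":0,"x":0,"y":5,"z":0,"hand":1},{"ax":0,"ay":0,"az":0,"x":0,"y":2,"z":0,"hand":1},{"ax":0,"ay":0,"az":0,"x":0,"y":1.5,"z":0,"hand":1},{"ax":0,"ay":0,"az":0,"x":0,"y":0,"z":0,"hand":1}]'
```

```text
time: 19.65
eef_pos: [0.6323, 0.0563, 0.16]
tcp_rot: [-0.707, 0.001, -0.0, 0.707]
contact_force: [-0.4, -0.1, -3.9]
opening: 0.548
time: 20.07
eef_pos: [0.6272, 0.0599, 0.0606]
tcp_rot: [-0.707, 0.003, 0.005, 0.708]
contact_force: [-0.4, 1.3, -3.3]
opening: 0.55
time: 20.4
eef_pos: [0.633, 0.0584, 0.059]
tcp_rot: [0.707, 0.001, 0.0, -0.707]
contact_force: [0.5, 0.3, -2.4]
opening: 0.548
```

```bash

python3 -m inch '[{"ax":0,"ay":0,"az":0,"x":0,"y":1,"z":0,"hand":1},{"ax":0,"ay":0,"az":0,"x":0,"y":0,"z":0,"hand":1}]'
python3 -m inch '[{"ax":0,"ay":0,"az":0,"x":0,"y":0,"z":0,"hand":-1},{"ax":0,"ay":0,"az":0,"x":0,"y":0,"z":0,"hand":-1},{"ax":0,"ay":0,"az":0,"x":0,"y":0,"z":0,"hand":-1},{"ax":0,"ay":0,"az":0,"x":0,"y":0,"z":0,"hand":-1},{"ax":0,"ay":0,"az":0,"x":0,"y":0,"z":0,"hand":-1}]'
python3 -m inch '[{"ax":0,"ay":0,"az":0,"x":0,"y":-10,"z":0,"hand":-1},{"ax":0,"ay":0,"az":0,"x":0,"y":-20,"z":0,"hand":-1},{"ax":0,"ay":0,"az":0,"x":0,"y":-30,"z":0,"hand":-1},{"ax":0,"ay":0,"az":0,"x":0,"y":-30,"z":0,"hand":-1},{"ax":0,"ay":0,"az":0,"x":0,"y":-40,"z":0,"hand":-1}]' >/dev/null
python3 -m inch '[{"ax":0,"ay":0,"az":0,"x":-25,"y":0,"z":32,"hand":-1},{"ax":0,"ay":0,"az":0,"x":-25,"y":0,"z":32,"hand":-1},{"ax":0,"ay":0,"az":0,"x":-25,"y":0,"z":32,"hand":-1},{"ax":0,"ay":0,"az":0,"x":-25,"y":0,"z":32,"hand":-1},{"ax":0,"ay":0,"az":0,"x":-25,"y":0,"z":32,"hand":-1}]' >/dev/null
python3 -m inch '[{"ax":0,"ay":0,"az":0,"x":-25,"y":0,"z":32,"hand":-1},{"ax":0,"ay":0,"az":0,"x":-25,"y":0,"z":32,"hand":-1},{"ax":0,"ay":0,"az":0,"x":0,"y":0,"z":40,"hand":-1},{"ax":0,"ay":0,"az":0,"x":0,"y":0,"z":40,"hand":-1},{"ax":0,"ay":0,"az":0,"x":0,"y":0,"z":40,"hand":-1}]'
python3 - <<'E'
from h import *
a=[]
for n,x,y,w,h,f in(("top",185,110,220,90,3.5),("side",150,110,220,180,1.6)):
    c=read_camera(n);a.append(cv2.resize(c["img"][y:y+h,x:x+w,::-1],None,fx=f,fy=f,interpolation=2))
cv2.imwrite("pics/t6.png",a[0]);a[1]=np.pad(a[1],((0,0),(0,a[0].shape[1]-a[1].shape[1]),(0,0)))
cv2.imwrite("pics/g6.png",np.vstack(a)[:600])
E
```

```text
time: 20.57
eef_pos: [0.633, 0.0583, 0.0589]
tcp_rot: [-0.707, -0.001, -0.0, 0.707]
contact_force: [-3.5, 0.7, 5.0]
opening: 0.549
time: 20.98
eef_pos: [0.6323, 0.058, 0.0564]
tcp_rot: [0.707, 0.0, -0.0, -0.707]
contact_force: [0.5, 0.1, -0.5]
opening: 1.0
time: 22.23
eef_pos: [0.456, 0.4038, 0.1875]
tcp_rot: [-0.707, -0.001, 0.0, 0.707]
contact_force: [0.8, -0.3, 0.2]
opening: 1.003
```

View pics/g6.png

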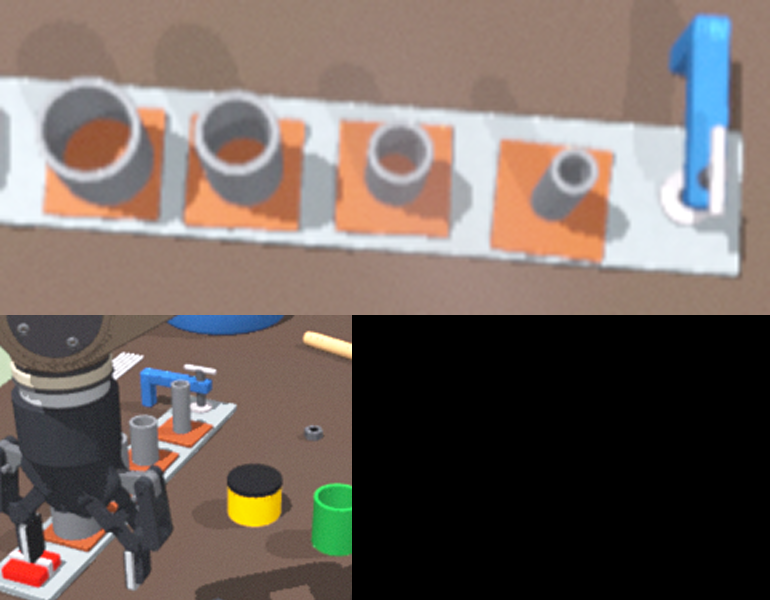

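All four stand upright. Rims in the crop are at (91,130), (238,133), (400,154) and (575,171). Comparing with the plate centres in the same camera:

```bash

python3 - <<'E'
from h import *
c=read_camera("top")
g=lambda x,y,z:ray(c,185+(x+.5)/3.5-.5,110+(y+.5)/3.5-.5,z)
for n,p,q,h in((27,(575,171),(552,199.5),.075),(38,(400,154.5),(395,179),.06),(48,(238,133),(246,172),.08),(60,(91,130),(105,161),.065)):
    print(n,((g(*p,.016+h)-g(*q,.016))*1e3).round(1))
print("tin",np.round(ray(c,274.5,240.5,.052),4))
cv2.imwrite("pics/t7.png",c["img"][:,:,::-1])
E
```

```text
27 [-1.7  0.5]
38 [-1.1  0.8]
48 [1.1 0.4]
60 [ 0.4 -2.3]
tin [0.4566 0.0108]
```

```bash
python3 -c "
from plant import *
print(get_state()['time'],sign_off())"
```

```text
the job is handed in; nothing more can be done
22.3833 None
```

All four stubs are standing upright, each on its own copper plate, in order of diameter: 27, 38, 48, 60 mm. The 27 is on the plate next to the blue clamp and the 60 is on the plate farthest from it. I handed the job in at 22.4 s of the 112 s allowed, with the gripper open and clear of everything.

- **Centring:** the last top-camera check put each stub within about 2.5 mm of its plate's centre. In x and y the offsets were:

| Stub | x (mm) | y (mm) |
|---|---|---|
| 27 | −1.7 | 0.5 |
| 38 | −1.1 | 0.8 |
| 48 | 1.1 | 0.4 |
| 60 | 0.4 | −2.3 |

- **Camera disagreement:** the side camera placed stubs 2–4.5 mm further along y than the top one, so the offsets above compare stub and plate in the same top view. In the final side picture the arm hid the 48 and most of the 60, so only the top view confirmed those two at the end.
- **Tin and other items:** the tin and green ring looked undisturbed in the last pictures. I judged that by eye and did not re-measure them.
- **Forces:** the highest wrist-force reading I saw was about 10 N. It came while the gripper closed on the 27.

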